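Set the egg steamer's slider and open its door

TASK

Get the egg steamer ready for loading: slide the black grip on its top along the track until its centre line is in line with the tall pointed clip (not the low round one), and swing the steamer's glass door wide open by its handle. Leave the jar, the cutting board and the egg cup where they stand.

Things in the scene. Friction and masses are not known exactly. Their poses are not given: they have to be found in the camera images.
- steamer: Silver box-shaped egg steamer, fixed, 190 mm deep (x) x 260 wide (y) x 170 high. Origin: centre of its underside; x points from the front (door, towards the robot) to the back, y to its left, z up. The slider track runs along y on the top, at x = -17 mm. A knurled knob (40 mm diameter, 18 mm proud) low on the front at y = -86 mm is not needed.
- slider (a joint): Position of the slider grip along its track in m, 0 to 0.14, growing towards the steamer's +y; 0.07 is the middle of the steamer. It stays where it is left; about 2 N moves it.
- slider_top (a point): Centre of the top of the slider grip, a black upright bar 60 mm long (steamer's x), 18 mm wide (y), its top 36 mm above the steamer's top (z = 206 mm), with a thin white centre line along its length. Can be pinched across its 18 mm width from above; free on both sides.
- tall_clip: Tall pointed black clip, the target mark: 14 mm wide (y), base 24 deep (x), 52 high, fixed on the strip behind the track, 62 mm behind the track's centre line (20 mm clear of the grip's rear end). Origin: centre of its underside, 3 mm above the steamer's top; axes as the steamer's. It may be on either half of the track.
- low_clip: Low round black clip, a disc of 26 mm diameter, 12 mm high, on the same strip on the other half of the track; not the target. Origin: centre of its underside, axes as the steamer's.
- door (a joint): Opening angle of the steamer's door in rad: 0 closed, up to 1.75; the door swings towards the robot and to the left (clockwise from above). It stays where it is left; about 1 N at the handle moves it.
- door_handle (a point): Top end of the door's handle, an upright round black bar, 14 mm diameter, 95 mm long, its axis 40 mm out from the door's face (33 mm gap). The point lies on the bar's axis at z = 170 mm; the upper 55 mm of the bar stand free above the upper of two brackets (bracket top at z = 115 mm). Can be pinched from above.
- door_hinge (a point): Point on the door's upright hinge axis, at the left front edge of the steamer, at z = 170 mm. The handle bar is 143 mm from this axis. Door panel 155 mm wide, 142 high, 12 thick, lower edge 20 mm above the counter.
- jar: Glass jar with steel screw cap, 76 mm diameter, 120 mm high, to the right of the steamer. Origin: centre of its underside. Bystander.
- board: Small wooden cutting board lying flat, 200 x 130 x 16 mm, to the left. Origin: centre of its underside. Bystander.
- egg_cup: Grey silicone egg cup, 52 mm diameter, 60 mm high, standing on the board. Origin: centre of its underside, z up. Bystander.

How it is judged:
At the end, for the whole second after the job is handed in: The centre line of the slider grip is within 7 mm of the tall clip's centre along the track, the door is open by at least 1.1 rad (63 degrees), and both are at rest (y of slider_top in the frame of tall_clip between -0.007 and 0.007 m and value of joint door above 1.1 rad and velocity of joint slider between -0.01 and 0.01 m/s and velocity of joint door between -0.05 and 0.05 rad/s); the robot touches nothing.
It fails at once if the jar, board or egg cup is shifted by more than 30 mm (distance of any of jar, board, egg_cup from where it was at the start of the episode above 0.03 m).
It fails at once if the jar or egg cup is tipped over (angle between any of jar, egg_cup's own z axis and vertical above 0.5 rad).
It also fails if it takes over 45 s, if anything falls off the work surface, if the arm or the gripper's body presses on something with over 40 N, if the wrist force passes 120 N, or if a joint passes its speed limit or range.

ROBOT

A 7-joint arm with a two-finger parallel gripper is mounted at the origin on the work surface. World frame = base frame: x ahead of the robot, y to its left, z up, the work surface at z = 0. Lengths are in m, angles in rad, forces in N, time in s.
With the tool pointing down it reaches from about 0.425 to 0.925 m from the base axis. Payload 6.8 kg.
Tool frame: the origin (TCP) lies on the front face of the gripper's body, between the roots of the fingers; the fingertips stand 73 mm ahead of it and the grasp point (between the pads) lies 54 mm ahead of it (env.nose_length is the distance from the TCP to the fingertips, in m); z points along the fingers, y is the line along which they close (so a half turn about z gives the same grasp; the last joint's range is limited). The gripper opens to 85 mm and grips with 20 to 120 N. Pads are 22 mm wide; open, the fingers measure 114 mm over their backs; the gripper's body (76 mm by 85 mm) begins 54 mm behind the grasp point. The pads swing forward as they close: fully open they stand 13 mm farther back than shut.
Start: joints at [-1.233, 0.477, 0.022, 1.555, -0.011, 1.109, -0.083], TCP at [0.291, 0.609, 0.304] pointing down, gripper open.
Joint ranges: [-2.96, 2.96], [-0.34, 2.1], [-1.41, 1.46], [0.24, 2.44], [-1.37, 4.51], [0.17, 1.92], [-2.96, 2.96]. Speed limits (rad/s): [2.39, 2.39, 3.14, 3.14, 3.14, 3.14, 3.14].

INTERFACE

Orientations are given as a unit quaternion [w, x, y, z].
In Python, from cell import env, kin, camera, calibration, job gives the robot as it stands. The module is installed in compiled form; this text tells all that it offers. Calls block until the motion is done:
- env.reach(position, orientation): joint-space move of the TCP to a pose.
- env.movel(position, velocity=0.15, rot=None, stop_force=None): straight line of the TCP; rot=None keeps the orientation; velocity is the mean speed in m/s. With stop_force (N) it stops when the force on the tool has changed by that much, and returns True; else False.
- env.goto_joints(angles): joint-space move.
- env.grip(opening, f_grip=None): finger opening in m; f_grip is the grip in N (None keeps the last); returns when the fingers have stopped.
- env.dwell(seconds).
- kin.inverse_kinematics(position, orientation): joint angles nearest the present ones, or None.
- env.get_state(): the state.
- camera(name): name is "side" or "top"; returns (picture, depth): 480x640x3 uint8, blue, green, red; 480x640 float32, m along the optical axis (not along the pixel's ray), 0 where there is no reading.
- calibration(name): a dict with "fx", "fy", "cx", "cy" (pixels), "k1" (the pictures are not rectified: a ray, as slopes to the right and down, at radius r is drawn at 1 + k1 r^2 times it, then the intrinsics apply), "rvec" (rotation vector, rad) and "tvec" (3), from world to camera coordinates, as OpenCV has them. Camera axes: x right, y down, z forward; pixel columns grow to the right and rows downward; lengths in m; the calibration is good to about 2 mm. A picture is of the moment at which its call begins. calibration takes no time and is no camera call.
A pose or a line that the arm cannot do raises env.PlanningError and nothing moves.
- job.job_done(): hands the job in; it is judged then, once.
The state is a dict: "time": time; "qpos": joint angles; "joint_velocities": joint speeds; "joint_torque": joint torques, N m; "tcp_pos": TCP position; "orientation": TCP orientation; "force": force on the tool from outside, world axes, zero at the start; "torque": the same for the moment, N m; "opening": finger opening in m; "gripper_force": force on a finger pad.
Only numpy, scipy, OpenCV 4.12 (cv2) and the standard library are available. Lean on these libraries where they do the work, as an engineer would, in place of code of your own. Each camera call takes 0.05 s, during which the arm holds its last target. There are 200 camera calls.

## Working session

There is one attempt and no reset: what is moved stays moved. The work goes in short steps, each a Python script; the robot and the scene stay as the last script left them, time stands still between calls to the robot, and variables do not carry over. Pictures are saved under pics/ and viewed, at most 10 in all, crops included, and the job is handed in when it is done.

```bash
mkdir -p pics; cat > h.py <<'E'
import numpy as np, cv2
from cell import env, kin, camera, calibration, job
def ray(name,u,v):
    c=calibration(name); R=cv2.Rodrigues(np.array(c["rvec"],float))[0]; t=np.array(c["tvec"],float).ravel()
    K=np.array([[c["fx"],0,c["cx"]],[0,c["fy"],c["cy"]],[0,0,1.]])
    p=cv2.undistortPoints(np.array([[[u,v]]],float),K,np.array([c["k1"],0,0,0.]))[0,0]
    return -R.T@t, R.T@np.array([p[0],p[1],1.]), R, t
def plane(name,u,v,z):
    o,d,_,_=ray(name,u,v); return o+d*(z-o[2])/d[2]
def cloud(name,dep):
    c=calibration(name); K=np.array([[c["fx"],0,c["cx"]],[0,c["fy"],c["cy"]],[0,0,1.]])
    R=cv2.Rodrigues(np.array(c["rvec"],float))[0]; t=np.array(c["tvec"],float).ravel()
    v,u=np.mgrid[0:480,0:640]
    p=cv2.undistortPoints(np.stack([u.ravel(),v.ravel()],1).astype(float)[:,None],K,np.array([c["k1"],0,0,0.]))[:,0]
    P=np.c_[p,np.ones(len(p))]*dep.reshape(-1,1)
    return ((P-t)@R).reshape(480,640,3)
E
python3 - <<'E'
from h import *
for n in("top","side"):
    im,d=camera(n); cv2.imwrite(f"pics/{n}0.png",im); np.save(n+"0.npy",d)
    o=ray(n,320,240); print(n,o[0],o[1],(d>0).mean())
print(env.get_state()["orientation"],env.get_state()["time"])
E
```

```text
top [0.48165562 0.02145674 1.32764104] [ 0.12006335  0.0114467  -0.99278779] 0.9958951822916666
side [ 0.30521249 -0.47300686  0.89808476] [ 0.34225197  0.53475195 -0.77265059] 0.9958203125
[-1.22730274e-04  2.21032970e-01  9.75266018e-01 -7.78190706e-04] 0.1
```

View pics/top0.png

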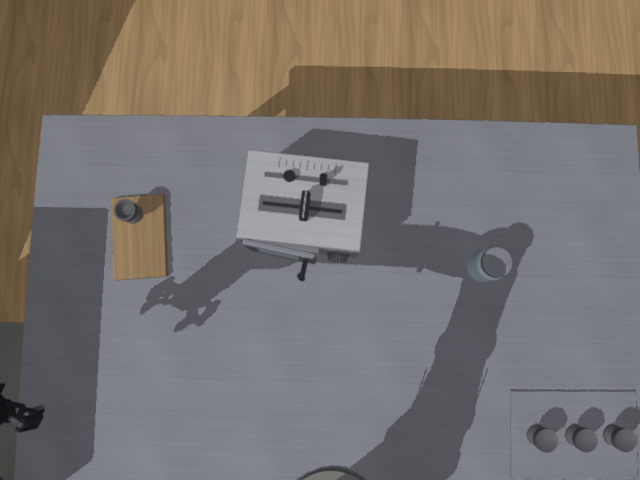

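View pics/side0.png

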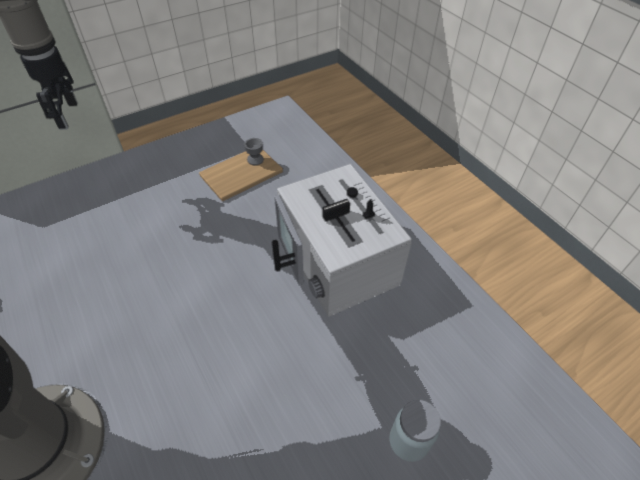

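The top view shows the steamer's top with corners at about (248,151), (368,162), (360,251) and (237,238). The grip is at (305,206), the tall clip at (323,180) on the right (-y) half, and the low clip at (289,175). The handle is near (303,272), and the door looks slightly ajar. The board and cup are around (138,237), the jar at (490,265). The side view agrees.

```bash
cat > m.py <<'E'
from h import *
im=cv2.imread("pics/top0.png"); d=np.load("top0.npy"); P=cloud("top",d)
g=im.max(2); z=P[...,2]
reg=np.zeros_like(g,bool); reg[140:300,225:380]=1
top=reg&(abs(z-.17)<.01)&(P[...,0]>.0)
n,l,s,_=cv2.connectedComponentsWithStats((top).astype(np.uint8)); k=1+s[1:,4].argmax()
pts=P[l==k]; print("z top",np.median(pts[:,2]))
# brightness-based outline, rays to z=.17
vv,uu=np.where(l==k); hull=cv2.convexHull(np.c_[uu,vv].astype(np.float32))[:,0]
W=np.array([plane("top",u,v,.17)[:2] for u,v in hull]).astype(np.float32)
r=cv2.minAreaRect(W); print("rect",r); print(cv2.boxPoints(r))
dark=(g<60)&reg
n,l,s,c=cv2.connectedComponentsWithStats(dark.astype(np.uint8))
for i in range(1,n):
    if s[i,4]>8: print(i,s[i],c[i].round(1),np.percentile(z[l==i],[5,50,95]).round(3),np.median(P[l==i],0).round(3))
hb=reg&(z>.10)&(z<.185)&(g<75)&(np.mgrid[0:480,0:640][0]>240)
vv,uu=np.where(hb)
for a in zip(uu,vv): print(a,P[a[1],a[0]].round(3),g[a[1],a[0]]) if a[1]>262 else 0
a=cv2.resize(im[140:290,225:385],None,fx=5,fy=5,interpolation=cv2.INTER_CUBIC)[:, :800]
cv2.imwrite("pics/crop0.png",cv2.resize(a,(640,600)))
s=cv2.imread("pics/side0.png")[170:310,260:420]; cv2.imwrite("pics/crop1.png",cv2.resize(s,(640,560),interpolation=cv2.INTER_CUBIC))
E
python3 m.py
```

```text
z top 0.1703981881119504
rect ((0.6946494579315186, 0.0731111541390419), (0.2596743404865265, 0.21648454666137695), 84.60548400878906)
[[ 0.5746802  -0.04597478]
 [ 0.79020596 -0.06632715]
 [ 0.8146187   0.19219708]
 [ 0.59909296  0.21254945]]
1 [284 171  12  10  93] [289.3 175.5] [0.181 0.185 0.188] [0.754 0.102 0.185]
2 [320 174   7  11  69] [322.9 179.2] [0.179 0.192 0.221] [0.745 0.031 0.192]
3 [263 191  79  30 344] [303.9 206.5] [0.17  0.176 0.208] [0.69  0.064 0.176]
6 [343 254   6   4  11] [345.7 255. ] [0.07  0.076 0.089] [ 0.6   -0.023  0.076]
8 [298 259  10  22  98] [302.7 269.5] [0.111 0.116 0.174] [0.562 0.071 0.116]
(np.int64(303), np.int64(263)) [0.577 0.071 0.114] 48
(np.int64(304), np.int64(263)) [0.577 0.069 0.114] 43
(np.int64(305), np.int64(263)) [0.577 0.067 0.117] 42
(np.int64(306), np.int64(263)) [0.578 0.065 0.113] 47
(np.int64(303), np.int64(264)) [0.575 0.071 0.115] 44
(np.int64(304), np.int64(264)) [0.575 0.069 0.116] 44
(np.int64(305), np.int64(264)) [0.576 0.067 0.112] 43
(np.int64(306), np.int64(264)) [0.575 0.065 0.115] 54
(np.int64(302), np.int64(265)) 
[... 3534 characters left out ...]
np.int64(304), np.int64(277)) [0.546 0.068 0.134] 71
(np.int64(299), np.int64(278)) [0.542 0.077 0.169] 45
(np.int64(300), np.int64(278)) [0.542 0.074 0.171] 41
(np.int64(301), np.int64(278)) [0.542 0.072 0.167] 43
(np.int64(302), np.int64(278)) [0.542 0.071 0.165] 41
(np.int64(303), np.int64(278)) [0.543 0.069 0.152] 41
(np.int64(304), np.int64(278)) [0.545 0.068 0.124] 66
(np.int64(300), np.int64(279)) [0.541 0.075 0.148] 43
(np.int64(301), np.int64(279)) [0.541 0.073 0.149] 40
(np.int64(302), np.int64(279)) [0.541 0.072 0.14 ] 37
(np.int64(303), np.int64(279)) [0.542 0.07  0.125] 43
(np.int64(301), np.int64(280)) [0.541 0.075 0.115] 51
(np.int64(302), np.int64(280)) [0.541 0.073 0.112] 51
```

View pics/crop0.png

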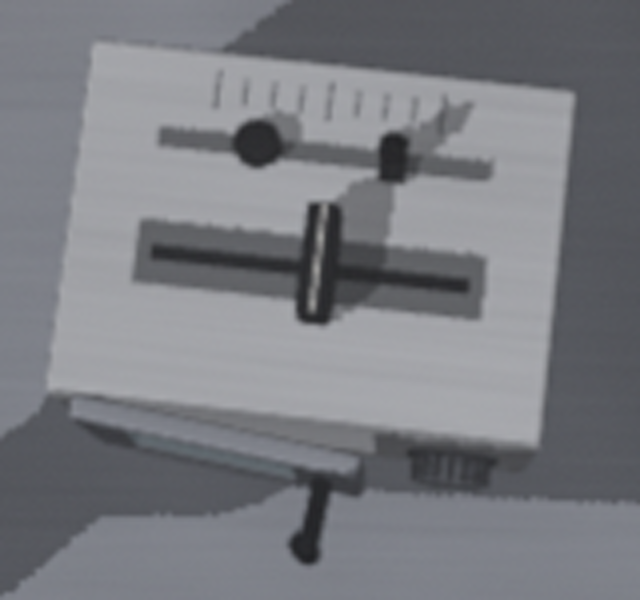

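View pics/crop1.png

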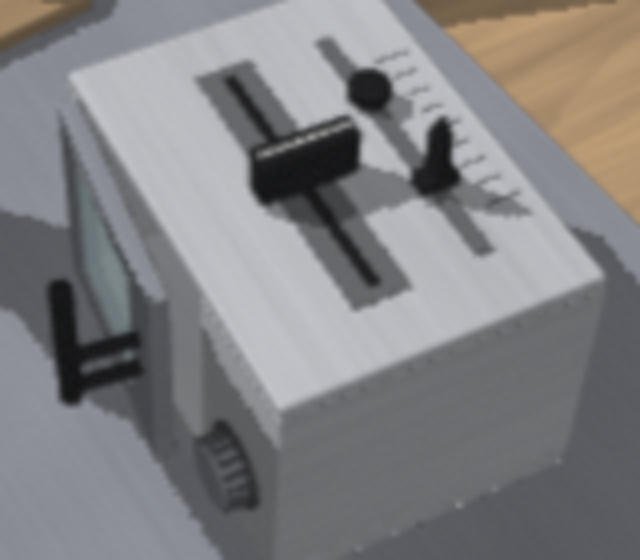

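The crops show the white line from about (305.7,191.5) to (303.2,219.5) in full-picture pixels and the tall clip's centre at u≈323.3. The door is about 0.1 rad ajar, and the handle's top is at about (301,276). Next I compute the geometry and plan the grasps.

```bash
cat > g.py <<'E'
from h import *
f=lambda u,v:(225+u/4-.375,140+v/4-.375)
C=[plane("top",*f(*c),.17)[:2] for c in[(94,42),(575,92),(540,447),(50,390)]] # BL BR FR FL
cen=np.mean(C,0); yv=(C[0]-C[1])+(C[3]-C[2]); yv/=np.linalg.norm(yv); xv=np.array([yv[1],-yv[0]])
S=lambda p:np.array([(p[:2]-cen)@xv,(p[:2]-cen)@yv])
Wd=lambda x,y:cen+x*xv+y*yv
im=cv2.imread("pics/top0.png"); P=cloud("top",np.load("top0.npy")); g=im.max(2)
grip=P[(P[...,2]>.198)&(P[...,2]<.212)&(g<200)&(np.mgrid[0:480,0:640][0]>188)&(abs(P[...,0]-.69)<.08)&(abs(P[...,1]-.06)<.1)]
line=[plane("top",*f(*c),.206)for c in[(323,205),(313,318)]]
sl=np.mean(line,0); 
b=np.zeros_like(g,bool); b[172:187,318:329]=1; b&=g<60
clip=P[b&(P[...,2]>.17)]; tip=P[b&(P[...,2]>.21)]
han=P[(P[...,2]>.16)&(P[...,2]<.18)&(g<70)&(abs(P[...,0]-.547)<.02)&(abs(P[...,1]-.073)<.02)].mean(0)
E
cat > t.py <<'E'
from g import *
print("sides",[np.linalg.norm(C[i]-C[i-1]).round(4) for i in range(4)],"cen",cen,"yaw",np.arctan2(xv[1],xv[0]))
print("grip line S",S(line[0]),S(line[1]),"cloud",S(grip.mean(0)),len(grip),np.ptp(grip@np.r_[yv,0]))
print("clip S",S(clip.mean(0)),"tip",S(tip.mean(0)),len(tip),(clip[:,:2]-cen)@yv@np.ones(1) if 0 else [((clip[:,:2]-cen)@yv).min(),((clip[:,:2]-cen)@yv).max()])
print("handle W",han,"S",S(han))
dl=[plane("top",*f(*c),.162) for c in[(72,400),(360,462)]]; print("door top edge S",S(dl[0]),S(dl[1]))
# side view check by two-ray: handle top, grip, clip tip
for nm,uv in dict(handle=(260+58/4,170+287/4),clip=(260+445/4,170+122/4)).items(): print(nm,S(plane("side",*uv,{'handle':.17,'clip':.222}[nm])))
l=[S(plane("side",260+a/4,170+b/4,.206)) for a,b in[(255,152),(352,120)]]; print("side line",l)
E
python3 t.py
```

```text
sides [np.float64(0.1881), np.float64(0.2575), np.float64(0.19), np.float64(0.2569)] cen [0.70608947 0.07196067] yaw -0.09316592549873556
grip line S [ 0.01201024 -0.00458972] [-0.04649483 -0.00637865] cloud [-0.0153822  -0.00605246] 263 0.0183544514273601
clip S [ 0.04221194 -0.03712958] tip [ 0.04493702 -0.03750662] 24 [np.float64(-0.043747112818247315), np.float64(-0.030977732679399517)]
handle W [0.54731958 0.07349026 0.17018652] S [-0.15822363 -0.0132476 ]
door top edge S [-0.0971331   0.11686736] [-0.11249356 -0.03712854]
handle [-0.15902362 -0.01144901]
clip [ 0.04688009 -0.03918019]
side line [array([-0.04265952, -0.00182933]), array([ 0.0132327, -0.003703 ])]
```

```bash
cat > p.py <<'E'
from g import *
yaw=np.arctan2(xv[1],xv[0])
q=lambda a:[0,np.cos(a/2),np.sin(a/2),0]
def pos(s,gz): return np.r_[Wd(*s),gz+.054]
hinge=np.array([-.098,.120]); hS=np.array([-.1585,-.0125])
th0=.0995
def door(th,gz=.15):
    c,s=np.cos(th-th0),np.sin(th-th0); r=hS-hinge
    return pos(hinge+np.array([c*r[0]+s*r[1],-s*r[0]+c*r[1]]),gz)
E
python3 - <<'E'
from p import *
for off in(0,np.pi):
    a=yaw+off; print("slide",off)
    for s in[(-.016,-.0055),(-.016,-.039)]: 
        for z in(.195,.30):
            j=kin.inverse_kinematics(pos(s,z),q(a)); print(None if j is None else np.round(j,2))
    for th in(.1,.5,.9,1.3,1.45):
        for b in(0,):
            j=kin.inverse_kinematics(door(th),q(a-.17*1-th+b*th)); print(th,door(th).round(3),np.linalg.norm(door(th)[:2]).round(3),None if j is None else np.round(j,2))
E
```

```text
slide 0
[-0.65  0.65  0.71  1.59 -0.46  1.07 -1.48]
[-0.67  0.56  0.75  1.48 -0.39  1.25 -1.54]
[-0.61  0.65  0.71  1.61 -0.47  1.06 -1.43]
[-0.64  0.55  0.76  1.5  -0.39  1.25 -1.48]
0.1 [0.547 0.074 0.204] 0.552 [-0.83  0.5   0.76  1.98 -0.46  0.84 -1.75]
0.5 [0.504 0.113 0.204] 0.516 [-1.22  0.74  1.28  2.08 -0.86  1.01 -1.83]
0.9 [0.479 0.165 0.204] 0.506 [-1.35  0.72  1.28  2.1  -0.85  1.   -2.34]
1.3 [0.476 0.222 0.204] 0.525 [-0.35  0.37 -0.25  1.99  0.13  0.8   2.47]
1.45 [0.481 0.244 0.204] 0.539 [-0.39  0.39 -0.24  1.96  0.12  0.81  2.3 ]
slide 3.141592653589793
[-0.34  0.56  0.22  1.57 -0.14  1.02  1.4 ]
[-0.38  0.48  0.28  1.46 -0.14  1.22  1.4 ]
[-0.31  0.56  0.24  1.59 -0.15  1.02  1.46]
[-0.35  0.47  0.31  1.48 -0.15  1.21  1.46]
0.1 [0.547 0.074 0.204] 0.552 [-0.48  0.41  0.29  1.96 -0.16  0.8   1.11]
0.5 [0.504 0.113 0.204] 0.516 [-0.6   0.35  0.31  2.04 -0.16  0.77  0.62]
0.9 [0.479 0.165 0.204] 0.506 [-0.73  0.34  0.34  2.07 -0.16  0.76  0.11]
1.3 [0.476 0.222 0.204] 0.525 [-0.86  0.37  0.37  2.03 -0.19  0.78 -0.36]
1.45 [0.481 0.244 0.204] 0.539 [-0.9   0.4   0.39  1.99 -0.21  0.79 -0.53]
```

```bash
python3 - <<'E'
from p import *
a=yaw+np.pi; s0=(-.016,-.005); s1=(-.016,-.005-.033)
env.grip(.05,20)
env.reach(pos(s0,.30),q(a))
print("hit",env.movel(pos(s0,.195),.12,stop_force=10))
env.grip(0.0,20); st=env.get_state(); print(st["opening"],st["tcp_pos"],st["force"])
env.movel(pos(s1,.195),.06); st=env.get_state(); print(st["tcp_pos"],st["force"],st["time"])
env.grip(.045); env.movel(pos(s1,.30),.2)
# move off to above the handle
A=yaw+np.pi-np.pi/2-.17-th0
env.reach(door(th0,.30),q(A))
im,d=camera("top"); cv2.imwrite("pics/top1.png",im); np.save("top1.npy",d)
im2,d2=camera("side"); cv2.imwrite("pics/side1.png",im2)
cv2.imwrite("pics/c2.png",np.hstack([cv2.resize(im[140:290,245:385],(400,428),interpolation=2),cv2.resize(im2[170:310,260:400],(400,428),interpolation=2)]))
P=cloud("top",d); g=im.max(2); Y=np.array
G=P[(P[...,2]>.2)&(P[...,2]<.212)&(abs((P[...,:2]-cen)@xv+.017)<.026)&(abs((P[...,:2]-cen)@yv)<.08)]
print("grip S",S(G.mean(0)),len(G),env.get_state()["time"])
E
```

```text
hit False
0.017647365655558356 [0.69004448 0.06854353 0.24987033] [0.14972402 0.60195237 3.93606455]
[0.68685441 0.03448489 0.24984897] [-1.61326447 -1.15853462  6.78965814] 5.0417
grip S [-0.01714047 -0.04105374] 220 7.8333
```

View pics/c2.png

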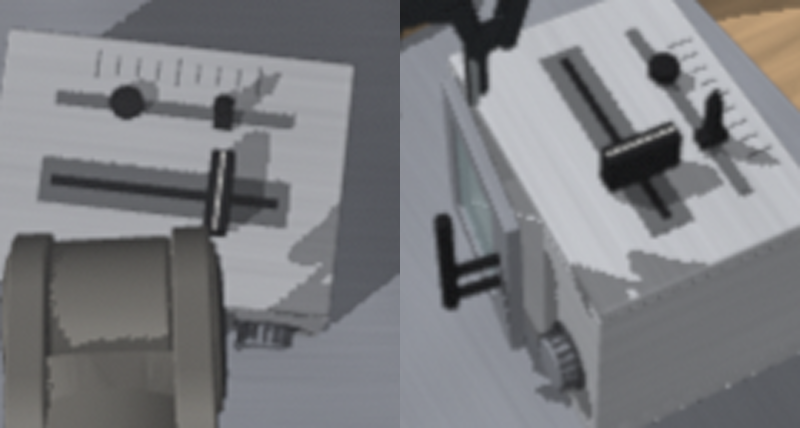

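The grip is now beside the tall clip, about 2–3 mm past its centre: in the left crop the line points at (227,112) and the clip is at (224,112). I'll re-measure that once the arm is clear. Next is the door.

```bash
python3 - <<'E'
from p import *
A=lambda th:yaw+np.pi/2-.17-th
env.grip(.032,20)
print("hit",env.movel(door(th0,.15),.12,stop_force=8))
f=lambda:env.get_state()["force"].round(1) if hasattr(env.get_state()["force"],"round") else np.round(env.get_state()["force"],1)
print(f()); env.grip(.019); print(env.get_state()["opening"],f())
for th in np.linspace(th0,1.42,12)[1:]:
    h=env.movel(door(th),.10,rot=q(A(th)),stop_force=30)
    print(round(th,2),h,f(),np.round(env.get_state()["tcp_pos"],3))
    if h: break
print(env.get_state()["time"])
im,d=camera("side"); cv2.imwrite("pics/side2.png",im)
E
```

```text
hit False
[-0.1 -0.3  0.5]
0.018999313757739136 [0.  0.4 0.3]
0.22 False [ 0.3  0.4 -0.9] [0.532 0.084 0.204]
0.34 False [-0.4 -0.   0.3] [0.52  0.095 0.204]
0.46 False [-0.4 -0.5 -0.3] [0.508 0.108 0.204]
0.58 False [ 0.1 -0.5  0.5] [0.497 0.122 0.204]
0.7 False [1.  0.3 0.2] [0.489 0.137 0.204]
0.82 False [-0.7 -1.   0.5] [0.482 0.153 0.204]
0.94 False [ 0.4  0.3 -0.7] [0.477 0.17  0.204]
1.06 False [-1.  -0.3  0. ] [0.475 0.187 0.204]
1.18 False [-0.2 -0.5 -0.3] [0.474 0.204 0.204]
1.3 False [ 0.7 -0.9  0.7] [0.476 0.222 0.204]
1.42 False [-0.4 -0.4  0.2] [0.479 0.239 0.204]
13.375
```

View pics/side2.png

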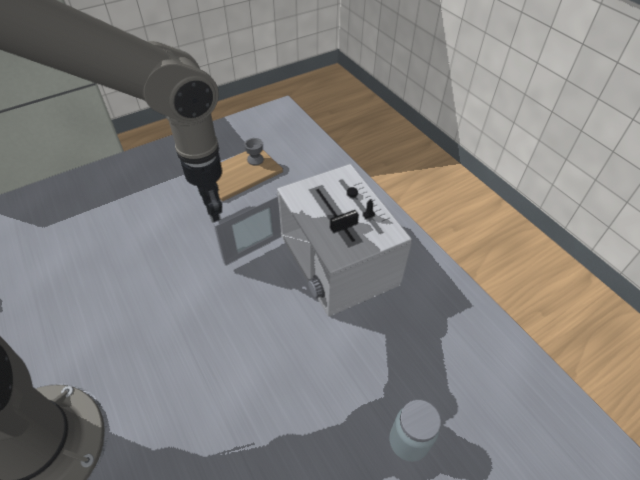

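The door is open and roughly perpendicular to the front, with its panel at (218–282, 200–265) and the gripper at its handle near (215,210). I'll open the fingers, back away upwards and re-measure the slider.

```bash
cat > m2.py <<'E'
from p import *
def measure(tag):
    r={}
    for n in("top","side"):
        im,d=camera(n); cv2.imwrite(f"pics/{n}{tag}.png",im); P=cloud(n,d)
        X=(P[...,:2]-cen)@xv; Y=(P[...,:2]-cen)@yv; Z=P[...,2]; g=im.max(2)
        G=(Z>.201)&(Z<.212)&(abs(X+.017)<.024)&(abs(Y)<.09)
        L=G&(g>110)
        T=(Z>.185)&(abs(X-.045)<.02)&(Y<-.01)&(Y>-.09)&(g<70)
        print(n,"grip",Y[G].mean().round(4),(Y[G].min()+Y[G].max())/2,"line",Y[L].mean().round(4),L.sum(),"clip",Y[T].mean().round(4),(Y[T].min()+Y[T].max())/2,T.sum())
        # tall part only
        T2=T&(Z>.205); print("  tip",Y[T2].mean(),T2.sum())
    return im
E
python3 - <<'E'
from m2 import *
env.grip(.034); p=door(1.42,.28); env.movel(p,.2)
env.reach([.35,.5,.36],q(yaw+np.pi/2-.17-1.42))
measure("3"); print(env.get_state()["time"])
t=cv2.imread("pics/top3.png"); cv2.imwrite("pics/c3.png",np.hstack([cv2.resize(t[140:290,200:380],(720,600),interpolation=2)]))
E
```

```text
top grip -0.041 -0.040934775131404186 line -0.0403 34 clip -0.0375 -0.03726725216086632 47
  tip -0.0375180047133345 29
side grip -0.0428 -0.04143977798208309 line -0.0399 29 clip -0.0406 -0.03851061421292744 82
  tip -0.04072788130712804 36
15.7417
```

View pics/c3.png

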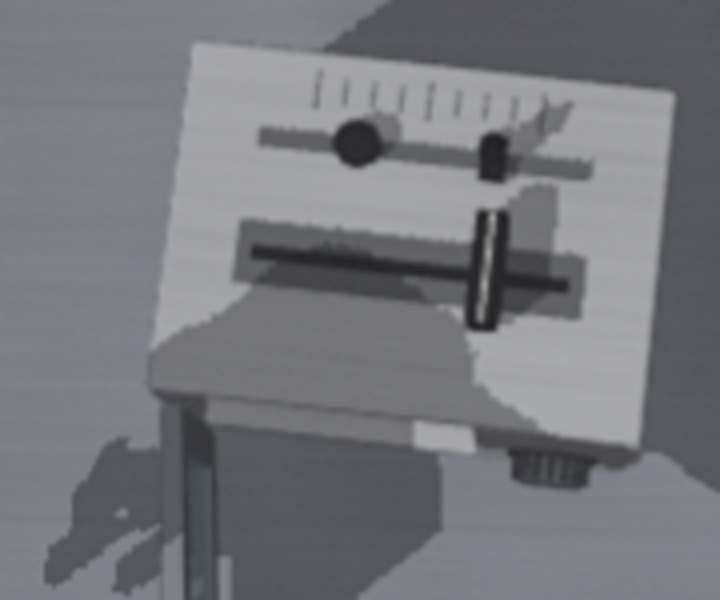

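The crop shows the door about 80° open and the grip's line within about 1.6–3.5 mm of the tall clip's centre. The limit is 7 mm, so both are safely inside and the arm is clear.

```bash
python3 -c "
from cell import job; print(job.job_done())"
```

```text
the job is handed in; nothing more can be done
None
```

I handed the job in: the slider's line measured within about 4 mm of the tall clip (limit 7 mm), the door is open about 1.4 rad (1.1 needed), the arm is clear, and I never touched the jar, board or egg cup; the hand-in returned no verdict.

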